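# Set the tape pitch selector and confirm

### The arm

A 7-joint arm with a two-finger parallel gripper is mounted at the origin on the work surface. World frame = base frame: x ahead of the robot, y to its left, z up, the work surface at z = 0. Lengths are in m, angles in rad, forces in N, time in s.
With the tool pointing down it reaches from about 0.4 to 0.85 m from the base axis. Payload 4.5 kg.
Tool frame: the origin (TCP) lies between the finger pads; the fingertips stand 22 mm ahead of it and the grasp point (between the pads) lies 3 mm ahead of it; x points along the fingers, y is the direction in which the jaws open and shut, and the axes are right-handed (so a half turn about x gives the same grasp; the last joint's range is limited). The gripper opens to 85 mm and grips with 20 to 120 N. Pads are 22 mm wide; open, the fingers measure 114 mm over their backs; the gripper's body (76 mm by 85 mm) begins 54 mm behind the grasp point. The pads swing forward as they close: fully open they stand 13 mm farther back than shut.
Start: joints at [1.334, 0.689, -0.195, 1.565, 0.157, 0.902, -0.215], TCP at [0.167, -0.602, 0.253] pointing down, gripper open.
Joint ranges: [-3.01, 3.01], [-0.46, 2.08], [-1.47, 1.51], [0.13, 2.56], [-1, 4.14], [0.04, 2.09], [-2.66, 2.66]. Speed limits (rad/s): [2.57, 2.57, 3.14, 3.14, 3.14, 3.14, 3.14].

### API

Orientations are given as a rotation vector (axis times angle).
In Python, from cell import get_state, read_camera, get_calibration, job_done gives the robot as it stands.
- The arm moves only by the tool drive_tool, never from a script. Its arguments are lists of equal length, an entry for each row: "hand": the closure in counts, from 0 (fully open) to 255 (shut); "translation": the shift along the tool's x, y, z in cm, a list of three; "roll": the turn about the tool's x in rad. A call has 1 to 12 rows; each row shifts and turns the commanded pose from where the row before left it, along the tool's axes as they then stand; what a row does not reach is not made up. A row lasts 1/10 s, in which the tool goes at most 50 mm and 8.59 degrees, less where a joint would pass 70% of its speed; a pose out of reach is approached as far as the arm can. A call is refused whole if a number of a shift passes 5 or a number of a turn 0.15, either way. A call with a gripper value outside its range is refused whole. The fingers move at their own pace and stop on an object; "force" is the grip in N (left out, the last holds). Time passes only in rows, so rows that do not move let the fingers close. It gives the time, the measured TCP pose, the force and the opening at its end, in the units of the state.
- get_state(): the state, without advancing time (a new reading comes with each control period).
- read_camera(name): name is "scene" or "side" or "wrist"; returns the picture (420x560x3 uint8, red, green, blue); there is no depth.
- get_calibration(name): a dict with "fx", "fy", "cx", "cy" (pixels), "dist_coeffs" ([k1, k2, p1, p2, k3] as OpenCV has them; the pictures are not rectified), "R" (3x3) and "t" (3): a world point X has camera coordinates R X + t; the wrist camera has in their place "mount" (4x4, takes a point from camera to tool coordinates, whose origin is the TCP and whose axes are the tool frame's). Camera axes: x right, y down, z forward; pixel columns grow to the right and rows downward; lengths in m; the calibration is good to about 2 mm. A picture is of the moment at which its call begins: read the wrist's pose just before it. get_calibration takes no time and is no camera call.
- job_done(): hands the job in, once; it reports no verdict.
The state is a dict: "time_s": time; "q": joint angles; "joint_velocities": joint speeds; "tau": joint torques, N m; "position": TCP position; "tool_rot": TCP orientation; "contact_force": force on the tool from outside, world axes, zero at the start; "ft_torque": the same for the moment, N m; "opening": finger opening in m.
Only numpy, scipy, OpenCV 4.12 (cv2) and the standard library are available. Lean on these libraries where they do the work, as an engineer would, in place of code of your own. Each camera call takes 0.05 s, during which the arm holds its last target.

### The job

On the taping machine's round pitch selector, gently push the upright tab around, with the fingertips and without gripping it, until it points at the middle of the label with three dots. Then press the button on the small box beside it fully down to accept the setting, and let it come back up. Nothing is to be picked up, and the loose things on the bench stay where they are.

Things in the scene. Friction and masses are not known exactly. Their poses are not given: they have to be found in the camera images.
- unit: pitch selector: fixed round aluminium plate, 244 mm diameter, 30 mm high, on the bench. Origin at the centre of its underside, on the vertical axis of the selector; z up. A flat steel rotor on it (radius 45 mm, top 38 mm above the bench) carries one upright tab; four label discs lie around it. Push gently: over 25 N of finger force on plate, rotor or tab is a failure
- selector (a joint): angle of the selector in rad, positive counter-clockwise seen from above; at 0 the tab points along the unit's -x axis (roughly towards the robot). Stops at -1.8 and +1.8; no spring or detents: friction (0.12 N m, so 2 to 3 N at the tab) keeps it where it is left
- tab (a point): centre of the tab's top edge, 55 mm from the axis and 78 mm above the bench. The tab is a dark steel upright plate, 8 mm thick across, reaching from 34 to 70 mm from the axis, from the plate's top (30 mm) up to 78 mm above the bench; it is pushed on one of its flat sides to turn the selector
- aim (a point): the point on the circle of labels (92 mm from the axis, 33 mm above the bench) at which the tab points; turns with the tab. Nothing is there to touch
- label1: fixed white label disc with one black dot; 48 mm diameter, 3 mm thick, lying on the plate; origin at the centre of its underside, 30 mm above the bench, 92 mm from the selector's axis. The four labels stand where the tab points at selector angles of -1.45, -0.70, 0.70 and 1.45 rad; which is where varies; the tab starts in the gap in the middle
- label2: the same disc with two dots in a line
- label3: the same disc with three dots in a triangle: the setting wanted
- label4: the same disc with four dots in a square
- confirm (a joint): travel of the push button in m: 0 up, 0.006 fully down; 5 N presses it fully down and its spring lifts it again
- confirm_top (a point): centre of the top of the round steel push button (32 mm diameter), which moves straight down; it stands in a black housing on a fixed grey box of 75 x 75 mm, 45 mm high
- tape_roll: bystander, not to be moved: loose black roll, 90 mm diameter, 24 mm high, lying flat; origin at the centre of its underside
- oil: bystander, not to be moved: loose upright bottle, 44 mm diameter, 110 mm high; origin at the centre of its underside
- driver: bystander, not to be moved: loose screwdriver, 180 mm long, lying on the bench; origin near the middle of its length, x along the tool
- roller: bystander, not to be moved: loose aluminium guide roller standing on end, 40 mm diameter, 46 mm high, with a waist; origin at the centre of its underside
Things that resemble listed ones, but are neither listed nor needed, are in the scene too. Several things have the shape of the unit; the one meant has the colours described above. Several things look just like the part that bears confirm: the one meant starts farthest from the robot's base.

How it is judged:
On the way, in this order (a step that is already met when the one before it is completed fails the run):
1. the tab points at the middle of the three-dot label (within 12 mm) and is at rest (horizontal distance between aim and label3 below 0.012 m and velocity of joint selector between -0.05 and 0.05 rad/s), for 0.3 s.
2. the button is pressed down (horizontal distance between aim and label3 below 0.012 m and value of joint confirm above 0.0045 m), for 0.05 s.
At the end, for the whole second after the job is handed in: The tab's aim point lies within 12 mm (horizontally) of the centre of the three-dot label, the selector is at rest, the button has been pressed at that setting and is up again (within 1.5 mm), and each bystander is within 20 mm of where it stood (all of step 1 and value of joint confirm below 0.0015 m and distance of each of tape_roll, oil, driver, roller from where it was at the start of the episode below 0.02 m); the robot touches nothing.
It fails at once if a loose bystander was moved by more than 20 mm or lifted (distance of any of tape_roll, oil, driver, roller from where it was at the start of the episode above 0.02 m).
It fails at once if the selector was gripped or pushed hard (over 25 N) (contact force between the fingers and unit above 25 N).
It fails at once if the button was pressed while the tab was not at the three-dot label (value of joint confirm above 0.003 m and not (horizontal distance between aim and label3 below 0.012 m)).
It also fails if it takes over 51 s, if anything falls off the work surface, if the arm or the gripper's body presses on something with over 40 N, if the wrist force passes 120 N, or if a joint passes its speed limit or range.

## Working session

There is one attempt and no reset: what is moved stays moved. The work goes in short steps, Python scripts to look and compute and a tool call to move; the robot and the scene stay as the last step left them, time stands still between calls to the robot, and variables do not carry over. Pictures are saved under pics/ and viewed, and the job is handed in when it is done.

Besides the shell and the picture viewer there is one more tool, called after "Request:" in YAML: its name, and indented under it one key for each argument. drive_tool: Moves the arm, as the interface text tells. Its arguments: {"type":"object","properties":{"hand":{"type":"array"},"translation":{"type":"array"},"roll":{"type":"array"},"force":{"type":"number"}},"required":["hand","translation","roll"]}

```bash
ls; mkdir -p pics
python3 - <<'E'
from cell import *
import cv2
print(get_state())
for n in("scene","side","wrist"):
    c=get_calibration(n);print(n,c)
    cv2.imwrite(f"pics/{n}0.png",read_camera(n)[:,:,::-1])
E
```

```text
pics
{'time_s': 0.0, 'q': array([ 1.33377924,  0.68998846, -0.19454397,  1.56638848,  0.15730788,
        0.90248443, -0.21509399]), 'joint_velocities': array([-5.42617413e-04,  6.91276927e-04,  1.90835186e-03, -1.11661662e-03,
       -6.38243875e-05,  8.53871562e-04,  2.99798555e-04]), 'tau': array([ 1.51022277e-04, -5.39613533e+01, -1.26668081e+00, -1.58545858e+01,
        9.12450138e-03,  9.33744799e-03,  5.42437508e-07]), 'position': array([ 0.16699872, -0.60162509,  0.25247014]), 'tool_rot': array([ 2.07695131,  0.2850778 , -2.07773578]), 'contact_force': array([-0.70404466,  0.26232162,  0.08920892]), 'ft_torque': array([ 0.02430514,  0.03543087, -0.02752092]), 'opening': 0.08545743603585818}
scene {'fx': 463.60773482488963, 'fy': 463.60773482488963, 'cx': 277.41023420743403, 'cy': 210.0589555301108, 'dist_coeffs': array([0.04737742, 0.        , 0.        , 0.        , 0.        ]), 'R': array([[ 0.30105272,  0.95358999,  0.00577865],
       [ 0.78759403, -0.24522139, -0.56529825],
       [-0.5376457 ,  0.17473581, -0.82486635]]), 't': array([-0.150562  , -0.31970978,  1.628312
[... 255 characters left out ...]
],
       [-0.38685342,  0.47890756, -0.78803044],
       [ 0.50962652, -0.60116971, -0.61552887]]), 't': array([0.37485486, 0.2836979 , 0.75600532])}
wrist {'fx': 370.25790060422764, 'fy': 370.25790060422764, 'cx': 279.7177098880613, 'cy': 214.76719163709495, 'dist_coeffs': array([-0.05382162,  0.        ,  0.        ,  0.        ,  0.        ]), 'mount': array([[ 4.29654849e-04, -2.63264319e-01,  9.64723646e-01,
        -1.20297994e-01],
       [ 9.99999857e-01, -1.93519732e-04, -4.98175442e-04,
        -9.89459337e-04],
       [ 3.17844880e-04,  9.64723723e-01,  2.63264198e-01,
        -6.72252313e-02],
       [ 0.00000000e+00,  0.00000000e+00,  0.00000000e+00,
         1.00000000e+00]])}
```

View pics/scene0.png

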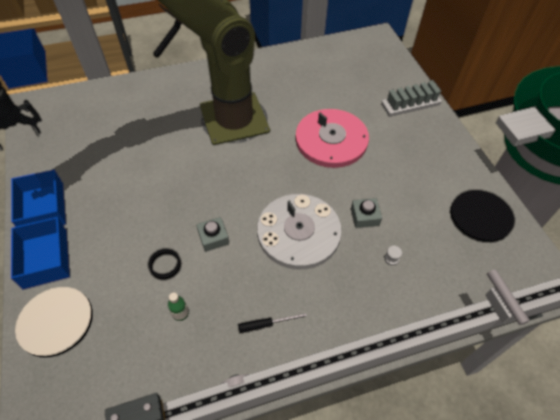

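View pics/side0.png

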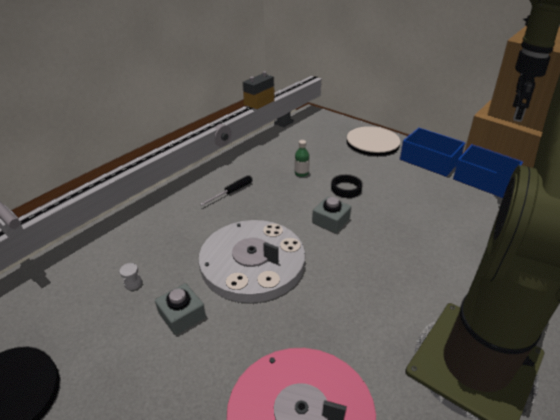

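View pics/wrist0.png

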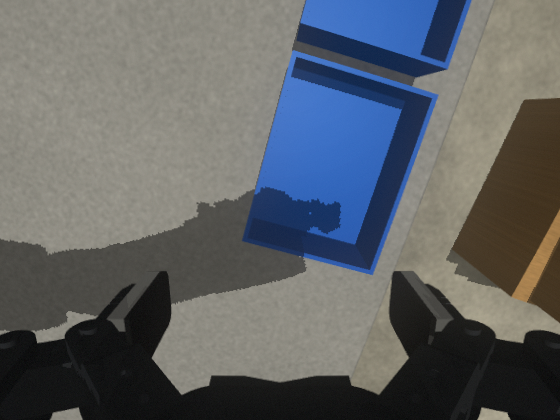

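The aluminium selector is at scene (300,229), and the pink one at (332,136) is a decoy. The button boxes are at scene (212,229) and (368,208). Next I measure all of these and crop the labels.

```bash
cat > h.py <<'E'
from cell import *
import cv2, numpy as np
from scipy.spatial.transform import Rotation as Ro
def cam(n,st=None):
    c=get_calibration(n);K=np.array([[c['fx'],0,c['cx']],[0,c['fy'],c['cy']],[0,0,1]]);d=np.array(c['dist_coeffs'])
    if n=='wrist':
        M=c['mount'];Rt=Ro.from_rotvec(st['tool_rot']).as_matrix()
        Rcw=Rt@M[:3,:3];o=Rt@M[:3,3]+st['position'];R=Rcw.T;t=-R@o
    else: R,t=c['R'],c['t']
    return K,d,R,t
def ray(C,px,z):
    K,d,R,t=C
    u=cv2.undistortPoints(np.array(px,float).reshape(-1,1,2),K,d).reshape(-1,2)
    v=np.c_[u,np.ones(len(u))]@R; o=-R.T@t
    return o+v*((z-o[2])/v[:,2])[:,None]
def proj(C,X):
    K,d,R,t=C
    return cv2.projectPoints(np.array(X,float).reshape(-1,1,3),cv2.Rodrigues(R)[0],t,K,d)[0].reshape(-1,2)
E
python3 - <<'E'
from h import *
S=cam('scene');D=cam('side')
i=cv2.imread('pics/scene0.png');j=cv2.imread('pics/side0.png')
a=cv2.resize(i[185:275,190:400],None,fx=3.6,fy=3.6,interpolation=3)
b=cv2.resize(j[185:335,145:355],None,fx=3.6,fy=3.6,interpolation=3)[:, :]
cv2.imwrite('pics/c1.png',a);cv2.imwrite('pics/c2.png',b)
for im,C,n in((i,S,'scene'),(j,D,'side')):
    hsv=cv2.cvtColor(im,cv2.COLOR_BGR2HSV)
    # cream labels
    m=cv2.inRange(hsv,(8,18,150),(35,90,255))
    k,l,s,c=cv2.connectedComponentsWithStats(m)
    for q in range(1,k):
        if 40<s[q,4]<2500: print(n,'lab',s[q],c[q].round(1),ray(C,c[q],.033).round(4))
print('scene hub',ray(S,[[299,226],[212,228],[368,206]],.05).round(3))
print('side',ray(D,[[252,249],[332,203],[178,296]],.05).round(3))
E
```

```text
scene lab [495 113  53  26 366] [521.  124.1] [[0.3458 0.903  0.033 ]]
scene lab [489 126  12  10  70] [494.1 131. ] [[0.3464 0.8019 0.033 ]]
scene lab [ 257  193   85   60 1978] [295.1 217.8] [[0.4774 0.0613 0.033 ]]
scene lab [273 240  28  24 177] [285.  251.5] [[ 0.5755 -0.0017  0.033 ]]
scene lab [290 241  31  24 225] [304.6 254.6] [[0.6012 0.0469 0.033 ]]
scene lab [388 245  15  13 127] [395.  250.9] [[0.6645 0.2911 0.033 ]]
scene lab [528 281  22  12  52] [536.5 286.1] [[0.8696 0.5977 0.033 ]]
scene lab [168 291  10  10  78] [172.6 295.7] [[ 0.613  -0.3228  0.033 ]]
scene lab [541 295  13  10  44] [546.7 299.6] [[0.9096 0.5992 0.033 ]]
scene lab [433 300  56  22 224] [460.5 310.8] [[0.8729 0.3732 0.033 ]]
scene lab [526 300  14   9  46] [532.9 304.4] [[0.9109 0.5579 0.033 ]]
scene lab [441 313  56  22 198] [469.5 323.3] [[0.9087 0.3775 0.033 ]]
scene lab [407 318  21  11  52] [416.3 322.8] [[0.8688 0.2509 0.033 ]]
scene lab [547 320  13  20  87] [554.7 330.5] [[0.985  0.5671 0.033 ]]
scene lab [385 326  17  12  65] [392.6 331.8] [[0.8725 0.1836 0.033 ]]
scene lab [361 331  24  
[... 676 characters left out ...]
[[ 0.8728 -0.3636  0.033 ]]
scene lab [209 401  22  11  85] [219.8 405.3] [[ 0.9106 -0.2674  0.033 ]]
scene lab [181 411  15   9  47] [188.  414.4] [[ 0.9074 -0.3396  0.033 ]]
side lab [ 347  126   53   26 1031] [373.1 138.5] [[ 0.568  -0.5938  0.033 ]]
side lab [263 223  20  14 135] [272.6 229.7] [[ 0.5253 -0.0277  0.033 ]]
side lab [280 238  21  14 179] [289.6 244.4] [[ 0.4604 -0.0126  0.033 ]]
side lab [257 271  23  16 268] [268.1 278.6] [[0.4286 0.101  0.033 ]]
side lab [226 273  22  17 243] [236.4 280.6] [[0.4769 0.1481 0.033 ]]
scene hub [[ 0.518  0.059  0.05 ]
 [ 0.451 -0.179  0.05 ]
 [ 0.512  0.274  0.05 ]]
side [[ 0.505  0.067  0.05 ]
 [ 0.462 -0.189  0.05 ]
 [ 0.527  0.264  0.05 ]]
```

View pics/c1.png

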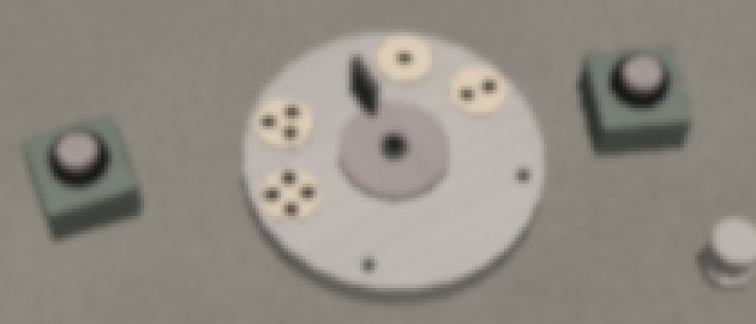

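View pics/c2.png

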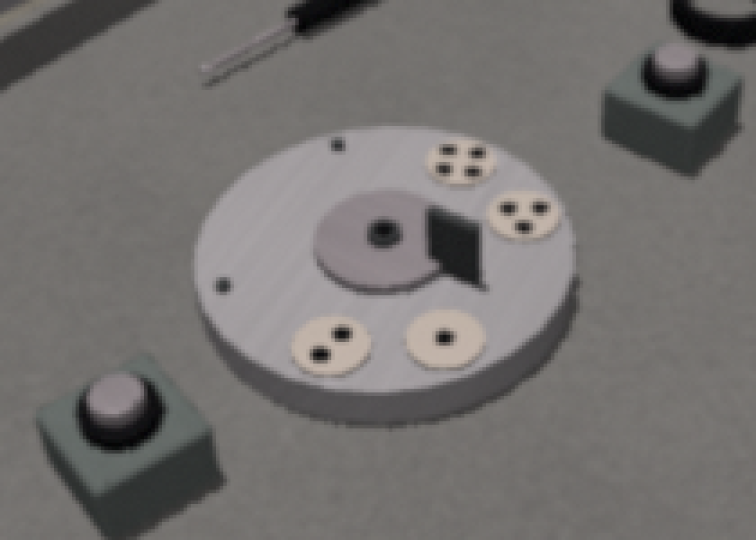

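Run:
```python
from h import *
from scipy.optimize import least_squares
S=cam('scene');D=cam('side')
o=np.array([190,185]);p=lambda x,y:np.array([x,y])/3.6+o
ls=[p(285,122),p(404,57),p(479,90),p(290,195)]
A=ray(S,ls,.033)[:,:2]
B=ray(D,[[289.6,244.4],[268.1,278.6],[236.4,280.6],[272.6,229.7]],.033)[:,:2]
print(A.round(4).tolist());print(B.round(4).tolist())
ang=np.array([-.7,.7,1.45,-1.45]) # guess 3,1,2,4; sign checked by residual
def tri(a,b):
    P=[C[0]*0+np.eye(3) for C in(S,D)]
    u=[cv2.undistortPoints(np.array(x,float).reshape(1,1,2),C[0],C[1]).reshape(2,1) for x,C in((a,S),(b,D))]
    X=cv2.triangulatePoints(np.c_[S[2],S[3]],np.c_[D[2],D[3]],*u).ravel();return (X[:3]/X[3]).round(4)
for sg in(1,-1):
  for L in(A,B,(A+B)/2):
    def f(x): 
        t=x[2]+sg*ang; return (L-np.c_[x[0]-.092*np.cos(t),x[1]-.092*np.sin(t)]).ravel()
    r=least_squares(f,[.51,.06,0]);print(sg,r.x.round(4),np.abs(r.fun).max().round(4))
print('btn far',tri(p(643,74),[176.7,295.3]),'near',tri(p(77,152),[333.3,201.7]),'hub',tri(p(394,146),[252,249]))
# tab top edge ends
j=lambda x,y:np.array([x,y])/3.6+np.array([145,185])
print('tab top ends inner/outer', ray(S,[p(371,78),p(355,57)],.078).round(4).tolist(), ray(D,[j(428,207),j(480,233)],.078).round(4).tolist())
# bystanders
print('roller',ray(S,[[394,252]],.046),ray(D,[[130,270]],.046))
```

```text
[[0.4585, -0.0123], [0.426, 0.1012], [0.4758, 0.149], [0.5254, -0.0286]]
[[0.4604, -0.0125], [0.4287, 0.101], [0.477, 0.1481], [0.5254, -0.0279]]
1 [ 0.4323  0.0412 -2.8653] 0.0578
1 [ 0.4336  0.0414 -2.8727] 0.057
1 [ 0.4329  0.0413 -2.869 ] 0.0574
-1 [0.5106 0.0633 0.2731] 0.0009
-1 [0.5121 0.063  0.2697] 0.0004
-1 [0.5114 0.0632 0.2714] 0.0005
btn far [0.5192 0.2705 0.0634] near [ 0.4546 -0.1809  0.0619] hub [0.5113 0.0618 0.0419]
tab top ends inner/outer [[0.4673, 0.0567, 0.078], [0.4441, 0.051, 0.078]] [[0.4773, 0.0569, 0.078], [0.4381, 0.0548, 0.078]]
roller [[0.67274345 0.28107499 0.046     ]] [[0.66812889 0.28255832 0.046     ]]
```

Run:
```python
from h import *
s=get_state();R=Ro.from_rotvec(s['tool_rot']).as_matrix();print(R.round(3))
```

```text
[[-0.     0.268 -0.964]
 [ 0.001 -0.964 -0.268]
 [-1.    -0.001  0.   ]]
```

Request:
drive_tool:
  hand: [255,255,255,255,255,255,255,255,255]
  translation:
    - [0,-1.4,-4.3]
    - [0,-1.4,-4.3]
    - [0,-1.4,-4.3]
    - [0,-1.4,-4.3]
    - [0,-1.4,-4.3]
    - [0,-1.4,-4.3]
    - [0,-1.4,-4.3]
    - [0,-1.4,-4.3]
    - [0,0,0]
  roll: [0,0,0,0,0,0,0,0,0]

```text
time_s: 1.05
position: [0.4765, -0.3949, 0.2532]
tool_rot: [2.078, 0.299, -2.064]
contact_force: [-0.3, -0.4, 0.7]
opening: -0.0001
```

Request:
drive_tool:
  hand: [255,255,255,255,255,255,255,255,255,255,255,255]
  translation:
    - [0,-4.0,-1]
    - [0,-4.0,-1]
    - [0,-4.0,-1]
    - [0,-4.0,-1]
    - [0,-4.0,-1]
    - [0,-4.0,-1]
    - [0,-4.0,-1]
    - [0,-4.0,-1]
    - [0,-4.0,-1]
    - [0,-4.0,-1]
    - [0,-4.0,-1]
    - [0,0,0]
  roll: [0,0,0,0,0,0,0,0,0,0,0.05,0.05]

```text
time_s: 2.25
position: [0.4569, 0.0581, 0.2534]
tool_rot: [2.13, 0.196, -2.128]
contact_force: [0.6, -0.6, 0.9]
opening: -0.0003
```

Run:
```python
from h import *
s=get_state();R=Ro.from_rotvec(s['tool_rot']).as_matrix();print(s['position'],R.round(3),s['opening'],s['time_s'],s['q'].round(2),s['contact_force'])
w=read_camera('wrist')[:,:,::-1];cv2.imwrite('pics/w1.png',w)
d=read_camera('side')[:,:,::-1];cv2.imwrite('pics/d1.png',d)
```

```text
[0.45685176 0.05809984 0.25335272] [[ 0.001  0.179 -0.984]
 [ 0.004 -0.984 -0.179]
 [-1.    -0.004 -0.001]] -0.00031767165278365184 2.25 [-0.17  0.48 -0.09  2.05  0.06  0.62 -1.69] [ 0.59394688 -0.64439654  0.94889487]
```

View pics/w1.png

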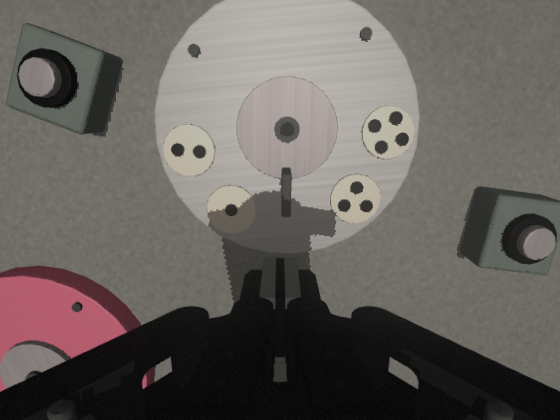

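View pics/d1.png

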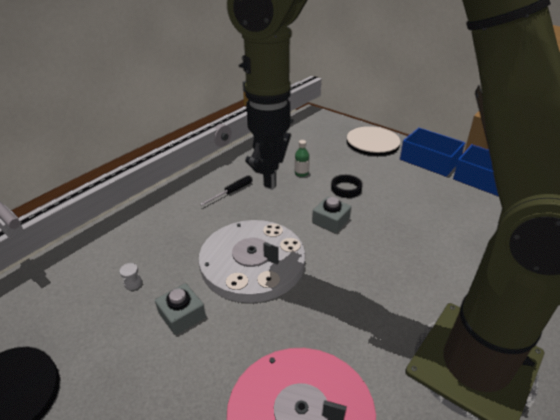

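The wrist view is clear. The three-dot label is at (356,198), the hub at (287,128), the tab at (286,192), and the far button (+y) at (39,76). I measure these again from here.

Run:
```python
from h import *
from scipy.optimize import least_squares
s=get_state();W=cam('wrist',s)
im=cv2.imread('pics/w1.png');hsv=cv2.cvtColor(im,cv2.COLOR_BGR2HSV)
L=ray(W,[[356,198.5],[231,210],[189,150.5],[388,132.5]],.033)[:,:2]
ang=np.array([.7,-.7,-1.45,1.45])
f=lambda x:(L-np.c_[x[0]-.092*np.cos(x[2]+ang),x[1]-.092*np.sin(x[2]+ang)]).ravel()
r=least_squares(f,[.51,.06,.27]);print(L.round(4).tolist(),r.x.round(4),np.abs(r.fun).max())
print('hub',ray(W,[[287,128]],.04),'btn',ray(W,[[39,76],[538,243]],.063))
c=cv2.resize(im[140:260,190:390],None,fx=4,fy=4,interpolation=2);cv2.imwrite('pics/c3.png',c)
```

```text
[[0.4592, -0.0191], [0.4277, 0.0955], [0.4767, 0.1413], [0.524, -0.0341]] [0.5112 0.0565 0.2647] 0.0004969964750147771
hub [[0.5119887  0.05674982 0.04      ]] btn [[ 0.52042962  0.26331303  0.063     ]
 [ 0.45357501 -0.18659197  0.063     ]]
```

View pics/c3.png

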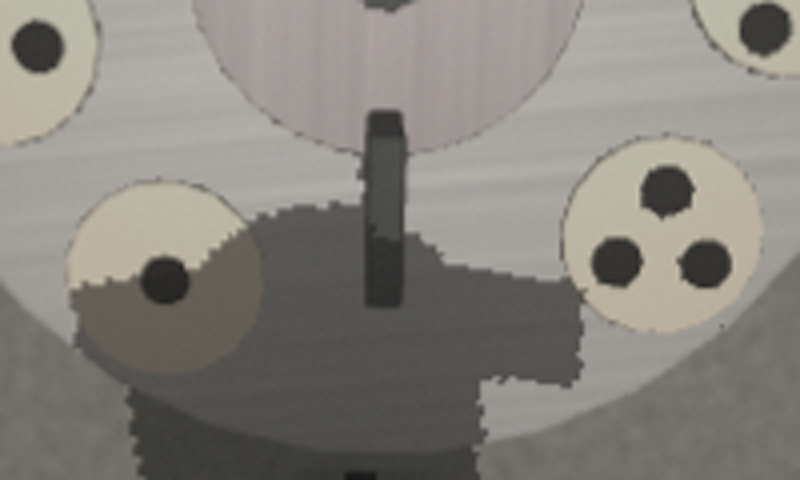

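Run:
```python
from h import *
s=get_state();w=read_camera('wrist')[:,:,::-1];cv2.imwrite('pics/w2.png',w)
s2=get_state()
for q in(s,s2):print(q['position'],q['tool_rot'],q['time_s'])
W=cam('wrist',s)
hsv=cv2.cvtColor(w,cv2.COLOR_BGR2HSV)
m=cv2.inRange(hsv,(15,20,150),(40,90,255))
k,l,S,c=cv2.connectedComponentsWithStats(m)
for i in range(1,k):
    if S[i,4]>500: print(S[i],c[i].round(1),ray(W,[S[i,:2]+S[i,2:4]/2-.5],.033).round(4))
```

```text
[0.45673123 0.05233902 0.25319025] [ 2.1301132   0.18571706 -2.13074505] 2.35
[0.45678808 0.05095997 0.25317075] [ 2.13052361  0.18342063 -2.13151303] 2.4
[ 354  103   53   54 1570] [380.7 129.1] [[ 0.5253 -0.0263  0.033 ]]
[ 155  123   53   53 1836] [180.8 148.8] [[0.4768 0.1487 0.033 ]]
[ 324  172   51   50 1505] [349.1 195.8] [[ 0.4599 -0.0122  0.033 ]]
[199 184  47  41 930] [219.4 198.5] [[0.432  0.1047 0.033 ]]
```

The arm had still been settling. With it at rest, label3 comes out at (0.460, -0.012), which matches the fixed cameras. I go to the pre-push point on the tab's +y side.

Request:
drive_tool:
  hand: [255,255,255,255,255,255]
  translation:
    - [0,-2.2,0]
    - [0,-2.1,0]
    - [0,0,0]
    - [0,0,0]
    - [0,0,0]
    - [0,0,0]
  roll: [0,0,0,0,0,0]

```text
time_s: 3.0
position: [0.4499, 0.0919, 0.2532]
tool_rot: [2.133, 0.179, -2.133]
contact_force: [0.1, 0.8, -0.1]
opening: -0.0
```

Request:
drive_tool:
  hand: [255,255,255,255,255,255,255,255]
  translation:
    - [3.5,0,0]
    - [3.5,0,0]
    - [3.5,0,0]
    - [3.5,0,0]
    - [2.5,0,0]
    - [1.6,0,0]
    - [0,0,0]
    - [0,0,0]
  roll: [0,0,0,0,0,0,0,0]

```text
time_s: 3.8
position: [0.4499, 0.0929, 0.0724]
tool_rot: [2.132, 0.181, -2.133]
contact_force: [-1.3, -0.4, 0.3]
opening: -0.0003
```

Run:
```python
from h import *
s=get_state();print(s['position'],s['contact_force'],s['time_s'])
cv2.imwrite('pics/w3.png',read_camera('wrist')[:,:,::-1])
d=read_camera('side')[150:330,150:390,::-1];cv2.imwrite('pics/d3.png',cv2.resize(d,None,fx=3,fy=3))
```

```text
[0.44989608 0.09290195 0.0724432 ] [-1.34002613 -0.38369334  0.31246466] 3.8
```

View pics/w3.png

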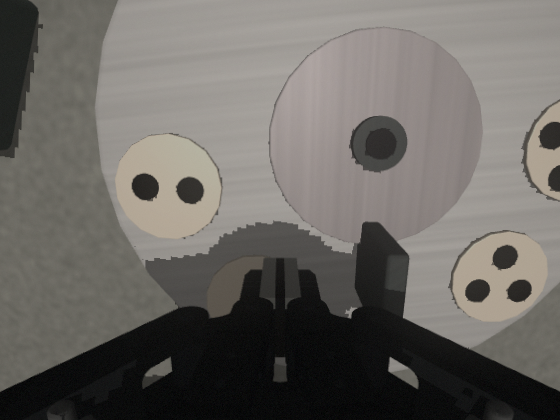

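View pics/d3.png

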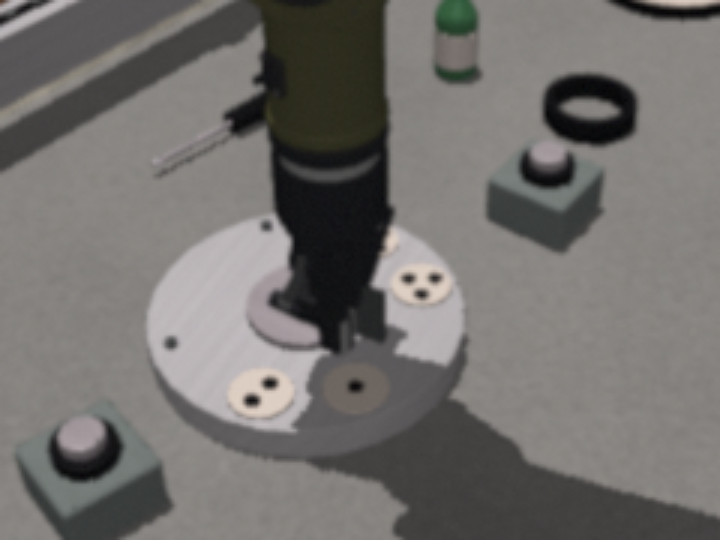

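The finger linkages flare out above the tips, so I raise the hand 10 mm to keep them clear of the tab top before approaching.

Request:
drive_tool:
  hand: [255,255,255,255,255,255,255,255,255,255]
  translation:
    - [-1.0,0,0]
    - [0,0.4,0]
    - [0,0.4,0]
    - [0,0.4,0]
    - [0,0.3,0]
    - [0,0.2,0]
    - [0,0.1,0]
    - [0,0.1,0]
    - [0,0,0]
    - [0,0,0]
  roll: [0,0,0,0,0,0,0,0,0,0]

```text
time_s: 4.9
position: [0.4529, 0.0749, 0.0822]
tool_rot: [2.132, 0.183, -2.132]
contact_force: [0.6, 0.1, 0.4]
opening: -0.0001
```

Run:
```python
from h import *
s=get_state();print(s['position'],s['contact_force'],s['time_s'])
cv2.imwrite('pics/w4.png',read_camera('wrist')[:,:,::-1])
```

```text
[0.45289305 0.07486943 0.08223917] [0.57588447 0.05218763 0.41696556] 4.9
```

View pics/w4.png

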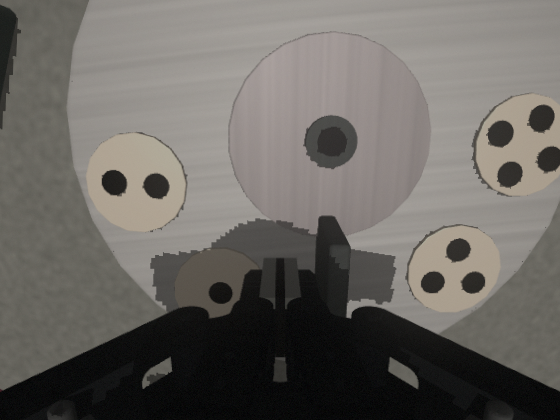

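Request:
drive_tool:
  hand: [255,255,255,255,255,255,255,255,255,255,255,255]
  translation:
    - [0,0.1,0]
    - [0,0.1,0]
    - [0,0.1,0]
    - [0,0.16,0.05]
    - [0,0.16,0.05]
    - [0,0.16,0.05]
    - [0,0.16,0.05]
    - [0,0.16,0.05]
    - [0,0.16,0.05]
    - [0,0.16,0.05]
    - [0,0,0]
    - [0,0,0]
  roll: [0,0,0,-0.03,-0.03,-0.03,-0.03,-0.03,-0.03,-0.03,0,0]

```text
time_s: 6.15
position: [0.4529, 0.0596, 0.0823]
tool_rot: [2.013, 0.387, -2.013]
contact_force: [0.7, 0.1, 0.6]
opening: 0.0002
```

```bash
cat > chk.py <<'E'
from h import *
import sys
s=get_state();R=Ro.from_rotvec(s['tool_rot']).as_matrix()
c=np.array([.5114,.0632]);v=c-s['position'][:2]
t=np.arctan2(R[1,1],R[0,1])+np.pi/2
er=np.array([np.cos(t),np.sin(t)]);e=np.array([np.sin(t),-np.cos(t)])
print(s['position'],s['contact_force'],s['time_s'],'hand t',t.round(3),'radial',(v@er).round(4),'d',(v@e).round(4))
cv2.imwrite(f'pics/{sys.argv[1]}.png',read_camera('wrist')[:,:,::-1])
E
python3 chk.py w5
```

```text
[0.45294141 0.05959751 0.08227684] [0.67301789 0.08192029 0.64132858] 6.15 hand t 0.38 radial 0.0556 d 0.0183
```

View pics/w5.png

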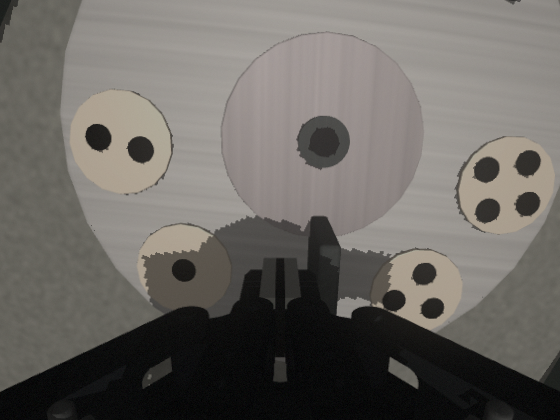

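The tab follows, with its side flush on the finger. I continue the arc.

Request:
drive_tool:
  hand: [255,255,255,255,255,255,255,255,255,255,255,255]
  translation:
    - [0,0.16,0.055]
    - [0,0.16,0.055]
    - [0,0.16,0.055]
    - [0,0.16,0.055]
    - [0,0.16,0.055]
    - [0,0.16,0.055]
    - [0,0.16,0.055]
    - [0,0.16,0.055]
    - [0,0.16,0.055]
    - [0,0.16,0.055]
    - [0,0.16,0.055]
    - [0,0.16,0.055]
  roll: [-0.03,-0.03,-0.03,-0.03,-0.03,-0.03,-0.03,-0.03,-0.03,-0.03,-0.03,-0.03]

```text
time_s: 7.4
position: [0.4572, 0.0401, 0.0823]
tool_rot: [1.787, 0.696, -1.788]
contact_force: [-1.3, 1.8, 1.2]
opening: 0.0001
```

Request:
drive_tool:
  hand: [255,255,255,255,255,255]
  translation:
    - [0,0.16,0.055]
    - [0,0.16,0.055]
    - [0,0.16,0.055]
    - [0,0.16,0.055]
    - [0,0,0]
    - [0,0,0]
  roll: [-0.03,-0.03,-0.03,-0.03,0,0]

```text
time_s: 8.0
position: [0.4605, 0.034, 0.0823]
tool_rot: [1.711, 0.784, -1.71]
contact_force: [-1.1, 1.0, 0.1]
opening: -0.0002
```

```bash
python3 chk.py w6
```

```text
[0.46051756 0.0339501  0.08228175] [-1.12666646  0.96650857  0.09521884] 8.0 hand t 0.86 radial 0.0554 d 0.0195
```

View pics/w6.png

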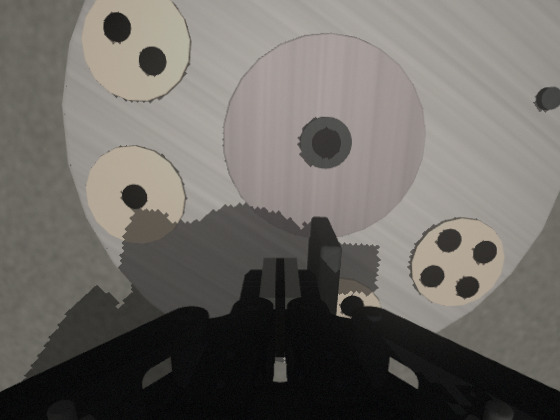

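Request:
drive_tool:
  hand: [255,255,255,255,255,255,255,255,255,255,255,255]
  translation:
    - [0,0.16,0.055]
    - [0,0.16,0.055]
    - [0,0.16,0.055]
    - [0,0,0]
    - [0,0,0]
    - [0,-0.5,0]
    - [0,-1.0,0]
    - [-2,0,0]
    - [-4,0,0]
    - [-4,0,0]
    - [-4,0,0]
    - [-3,0,0]
  roll: [-0.03,-0.03,-0.03,0,0,0,0,0,0,0,0,0]

```text
time_s: 9.25
position: [0.4503, 0.0393, 0.2544]
tool_rot: [1.65, 0.849, -1.647]
contact_force: [1.3, -0.3, -0.1]
opening: -0.0001
```

Request:
drive_tool:
  hand: [255,255,255]
  translation:
    - [0,0,0]
    - [0,0,0]
    - [0,0,0]
  roll: [0,0,0]

```text
time_s: 9.55
position: [0.4497, 0.0386, 0.2512]
tool_rot: [1.647, 0.85, -1.652]
contact_force: [-0.3, 0.1, -0.2]
opening: 0.0003
```

```bash
python3 chk.py w7; python3 -c "
from h import *
i=cv2.imread('pics/w7.png');print(i.shape)
cv2.imwrite('pics/sc7.png',read_camera('scene')[:,:,::-1])"
```

```text
[0.44965199 0.03858185 0.25124379] [-0.27675151  0.14341183 -0.18315567] 9.55 hand t 0.951 radial 0.0559 d 0.036
(420, 560, 3)
```

View pics/w7.png

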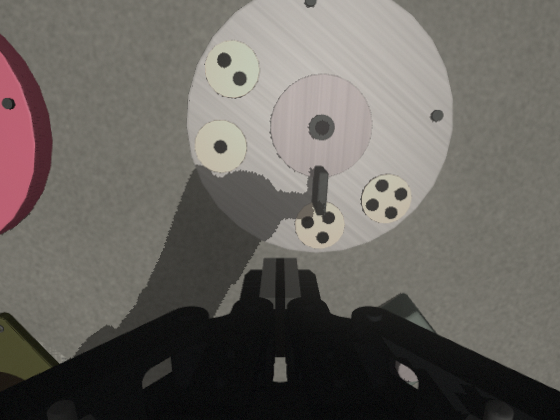

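Run:
```python
from h import *
s=get_state();W=cam('wrist',s)
i=cv2.imread('pics/w7.png')
cv2.imwrite('pics/c7.png',cv2.resize(i[100:260,260:420],None,fx=3.7,fy=3.7,interpolation=2))
c=np.array([.5114,.0632])
print('hub',ray(W,[[321.5,127]],.042),'lab3',ray(W,[[319.5,225.5]],.033))
for t in(.9,.95,.97,1.0,1.05):
    er=-np.array([np.cos(t),np.sin(t)])
    print(t,proj(W,[[*(c+er*r),.078] for r in(.034,.070)]).round(1).tolist())
```

```text
hub [[0.51142059 0.06409918 0.042     ]] lab3 [[ 0.45925982 -0.01190741  0.033     ]]
0.9 [[323.6, 173.1], [320.0, 216.5]]
0.95 [[325.7, 173.2], [324.3, 216.6]]
0.97 [[326.6, 173.2], [326.0, 216.6]]
1.0 [[327.8, 173.1], [328.5, 216.5]]
1.05 [[330.0, 173.0], [332.8, 216.2]]
```

View pics/c7.png

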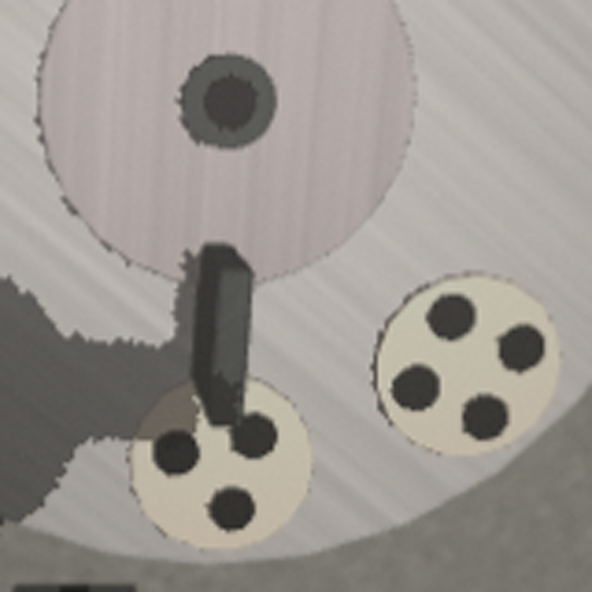

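Run:
```python
from h import *
for n in('side',):
    i=read_camera(n)[:,:,::-1]; cv2.imwrite('pics/side8.png',i)
i=cv2.imread('pics/sc7.png')
a=cv2.resize(i[185:275,240:350],None,fx=5,fy=5,interpolation=2)
j=cv2.imread('pics/side8.png');b=cv2.resize(j[205:305,190:315],None,fx=5,fy=5,interpolation=2)
cv2.imwrite('pics/c8.png',a);cv2.imwrite('pics/c9.png',b)
c=np.array([.5114,.0632])
for n,o in(('scene',(240,185)),('side',(190,205))):
  for t in(.85,.92,.97):
    er=-np.array([np.cos(t),np.sin(t)])
    print(n,t,((proj(cam(n),[[*(c+er*r),z] for r,z in((.034,.078),(.070,.078),(.07,.03))])-o)*5).round(0).tolist())
```

```text
scene 0.85 [[246.0, 147.0], [187.0, 125.0], [187.0, 172.0]]
scene 0.92 [[244.0, 150.0], [184.0, 132.0], [184.0, 178.0]]
scene 0.97 [[243.0, 152.0], [182.0, 137.0], [182.0, 183.0]]
side 0.85 [[378.0, 154.0], [458.0, 145.0], [459.0, 224.0]]
side 0.92 [[377.0, 150.0], [456.0, 138.0], [457.0, 217.0]]
side 0.97 [[376.0, 148.0], [454.0, 133.0], [455.0, 212.0]]
```

View pics/c8.png

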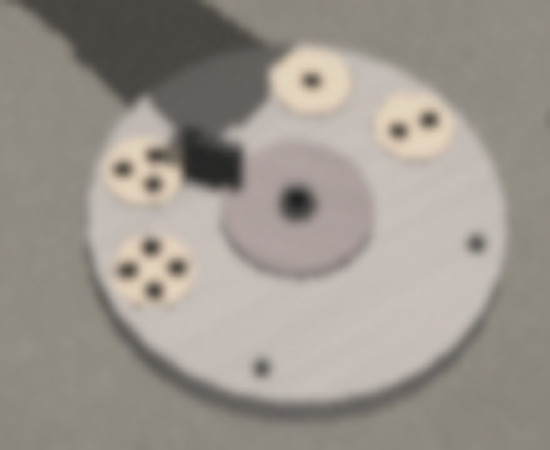

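View pics/c9.png

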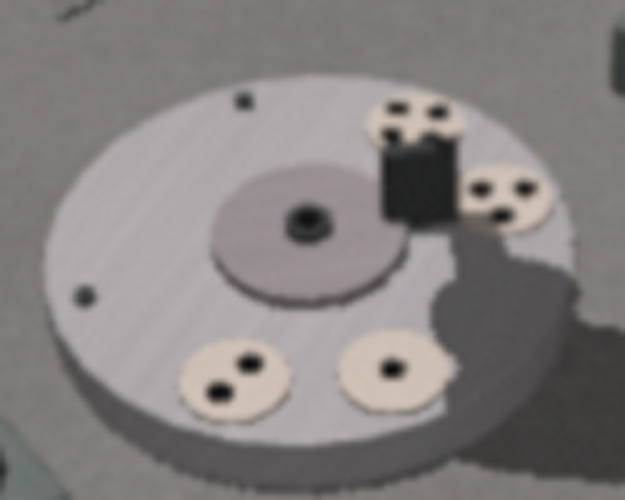

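All three views put the tab at about 0.92 rad, against 0.97 for the label. It is about 4–5 mm short, which is inside tolerance, but I nudge it a little closer to the middle.

Request:
drive_tool:
  hand: [255,255,255,255,255,255,255,255,255,255,255,255]
  translation:
    - [4,0,0]
    - [4,0,0]
    - [4,0,0]
    - [3,0,0]
    - [1.9,0,0]
    - [0,0,0]
    - [0,0,0]
    - [0,0.5,0]
    - [0,0.5,0]
    - [0,0.3,0]
    - [0,0.2,0]
    - [0,0,0]
  roll: [0,0,0,0,0,0,0,0,0,0,0,0]

```text
time_s: 10.9
position: [0.4633, 0.0297, 0.0836]
tool_rot: [1.651, 0.849, -1.649]
contact_force: [0.4, -0.3, -0.1]
opening: 0.0001
```

```bash
python3 chk.py w9
```

```text
[0.46325558 0.02971514 0.08359056] [ 0.40122282 -0.29366204 -0.06932993] 10.9 hand t 0.95 radial 0.0552 d 0.0197
```

Request:
drive_tool:
  hand: [255,255,255,255,255,255,255,255,255,255,255,255]
  translation:
    - [0,0.1,0]
    - [0,0.1,0]
    - [0,0.05,0]
    - [0,0,0]
    - [0,0,0]
    - [0,-0.5,0]
    - [0,-1.0,0]
    - [-2,0,0]
    - [-4,0,0]
    - [-4,0,0]
    - [-4,0,0]
    - [-3,0,0]
  roll: [0,0,0,0,0,0,0,0,0,0,0,0]

```text
time_s: 12.15
position: [0.4525, 0.0378, 0.2554]
tool_rot: [1.651, 0.849, -1.647]
contact_force: [-0.2, 0.6, -0.8]
opening: 0.0001
```

Request:
drive_tool:
  hand: [255,255,255]
  translation:
    - [0,0,0]
    - [0,0,0]
    - [0,0,0]
  roll: [0,0,0]

```text
time_s: 12.45
position: [0.4518, 0.0371, 0.2522]
tool_rot: [1.647, 0.85, -1.651]
contact_force: [0.5, 0.0, -0.4]
opening: -0.0001
```

```bash
python3 chk.py w10
python3 - <<'E'
from h import *
s=get_state();W=cam('wrist',s);print(s['position'])
i=cv2.imread('pics/w10.png')
cv2.imwrite('pics/c10.png',cv2.resize(i[100:260,260:420],None,fx=3.7,fy=3.7,interpolation=2))
c=np.array([.5114,.0632])
for t in(.92,.95,.97,1.0):
    er=-np.array([np.cos(t),np.sin(t)])
    print(t,((proj(W,[[*(c+er*r),.078] for r in(.034,.070)])-(260,100))*3.7).round(0).tolist())
E
```

```text
[0.45175993 0.03708382 0.2522452 ] [ 0.520404    0.0333523  -0.40738847] 12.45 hand t 0.951 radial 0.0559 d 0.0334
[0.45171779 0.03712424 0.25204971]
0.92 [[226.0, 269.0], [217.0, 430.0]]
0.95 [[231.0, 269.0], [226.0, 430.0]]
0.97 [[234.0, 269.0], [232.0, 430.0]]
1.0 [[239.0, 269.0], [242.0, 429.0]]
```

View pics/c10.png

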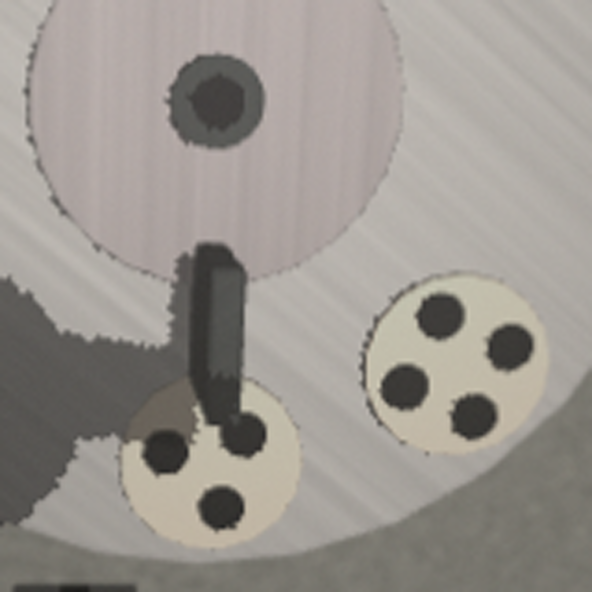

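Tab is now at about 0.95 rad, some 2 mm from the label's middle. I go over the far (+y) button.

Request:
drive_tool:
  hand: [255,255,255,255,255,255,255,255,255,255,255,255]
  translation:
    - [0,-1.15,-3.28]
    - [0,-1.15,-3.28]
    - [0,-1.15,-3.28]
    - [0,-1.15,-3.28]
    - [0,-1.15,-3.28]
    - [0,-1.15,-3.28]
    - [0,-1.15,-3.28]
    - [0,0,0]
    - [0,0,0]
    - [0,0,0]
    - [0,0,0]
    - [0,0,0]
  roll: [0,0,0,0,0,0,0,0,0,0,0,0]

```text
time_s: 13.7
position: [0.5207, 0.2696, 0.2532]
tool_rot: [1.65, 0.847, -1.651]
contact_force: [0.1, 0.6, 0.1]
opening: -0.0002
```

```bash
python3 chk.py w11
python3 - <<'E'
from h import *
s=get_state();W=cam('wrist',s);print(s['position'],s['tool_rot'])
print(proj(W,[[.5195,.2705,.063]]))
E
```

```text
[0.52067161 0.26961112 0.25318134] [0.05437628 0.62168703 0.1483549 ] 13.7 hand t 0.949 radial -0.1732 d 0.1126
[0.52070744 0.26989906 0.25330283] [ 1.64989882  0.84766243 -1.65035064]
[[278.6304808  195.81215727]]
```

View pics/w11.png

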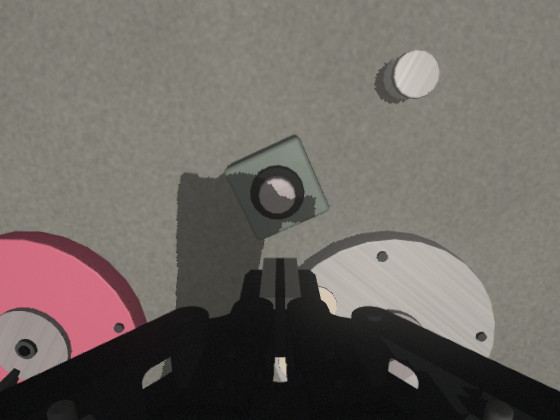

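Run:
```python
from h import *
s=get_state();W=cam('wrist',s)
i=cv2.imread('pics/w11.png')
cv2.imwrite('pics/c11.png',cv2.resize(i[120:250,210:340],None,fx=4.5,fy=4.5,interpolation=2))
for z in(.055,.063,.07):print(z,ray(W,[[276.5,188.5]],z))
print(proj(W,[[.5114,.0632,.042]]))
```

```text
0.055 [[0.52076053 0.27549374 0.055     ]]
0.063 [[0.52174119 0.27674293 0.063     ]]
0.07 [[0.52259926 0.27783597 0.07      ]]
[[387.65727568 353.36969594]]
```

View pics/c11.png

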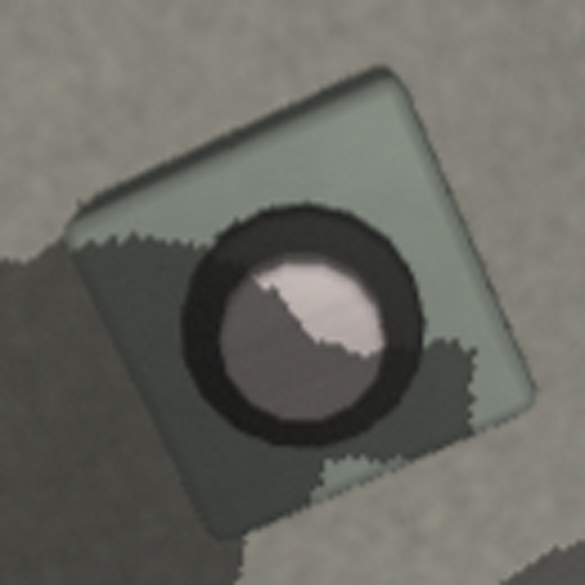

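The button centre is at about (277,196), which matches the projected (278.6,195.8), and the hand is centred over it. I descend.

Request:
drive_tool:
  hand: [255,255,255,255,255,255,255,255]
  translation:
    - [4,-0.1,0]
    - [4,0,0]
    - [4,0,0]
    - [3,0,0]
    - [1.3,0,0]
    - [0,0,0]
    - [0,0,0]
    - [0,0,0]
  roll: [0,0,0,0,0,0,0,0]

```text
time_s: 14.55
position: [0.521, 0.2722, 0.092]
tool_rot: [1.653, 0.849, -1.647]
contact_force: [0.2, -0.7, -1.0]
opening: -0.0002
```

Request:
drive_tool:
  hand: [255,255,255,255,255,255]
  translation:
    - [0.2,0,0]
    - [0.2,0,0]
    - [0.2,0,0]
    - [0,0,0]
    - [0,0,0]
    - [0,0,0]
  roll: [0,0,0,0,0,0]

```text
time_s: 15.15
position: [0.5207, 0.272, 0.0847]
tool_rot: [1.652, 0.849, -1.648]
contact_force: [2.6, -0.3, 3.3]
opening: -0.0001
```

Contact reads about 3 N. I press further in small steps.

Request:
drive_tool:
  hand: [255,255,255,255,255]
  translation:
    - [0.2,0,0]
    - [0.2,0,0]
    - [0,0,0]
    - [0,0,0]
    - [0,0,0]
  roll: [0,0,0,0,0]

```text
time_s: 15.65
position: [0.5207, 0.2721, 0.0828]
tool_rot: [1.652, 0.848, -1.646]
contact_force: [-0.6, -2.1, 22.3]
opening: -0.0001
```

Run:
```python
from h import *
i=read_camera('side')[:,:,::-1]
cv2.imwrite('pics/s12.png',cv2.resize(i[240:350,120:240],None,fx=5,fy=5,interpolation=2))
j=read_camera('wrist')[:,:,::-1];cv2.imwrite('pics/w12.png',j)
s=get_state();print(s['position'],s['contact_force'],s['time_s'])
```

```text
[0.52075052 0.27206137 0.08278467] [-0.4812236  -1.50785147 22.68680108] 15.75
```

View pics/s12.png

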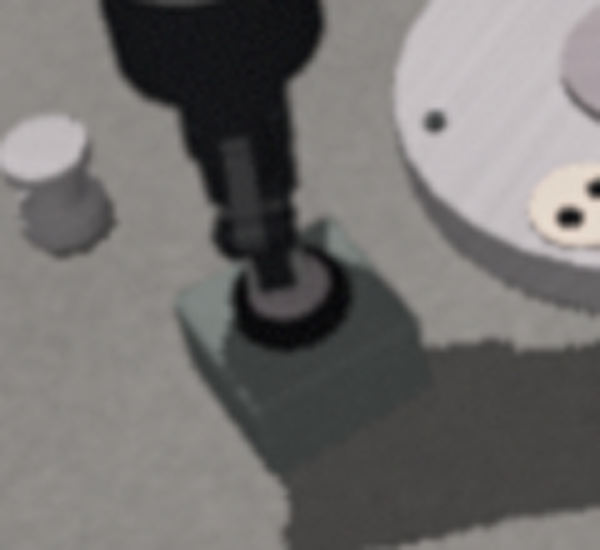

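View pics/w12.png

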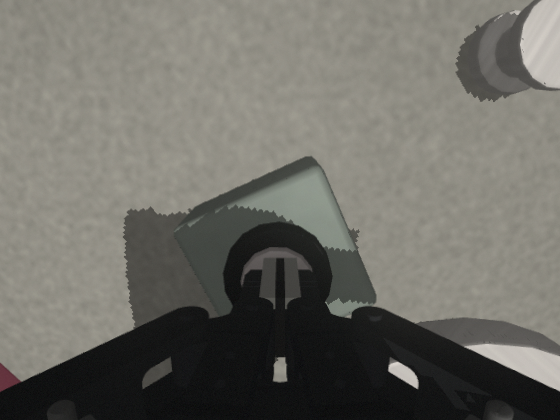

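The tip stands inside the button top, which sits sunk to the housing rim. 22 N against a 5 N spring means it is at the stop. I retract.

Request:
drive_tool:
  hand: [255,255,255,255,255,255,255,255,255,255]
  translation:
    - [-0.4,0,0]
    - [-0.6,0,0]
    - [-2,0,0]
    - [-4,0,0]
    - [-4,0,0]
    - [-4,0,0]
    - [-2,0,0]
    - [0,0,0]
    - [0,0,0]
    - [0,0,0]
  roll: [0,0,0,0,0,0,0,0,0,0]

```text
time_s: 16.75
position: [0.5185, 0.2704, 0.2483]
tool_rot: [1.645, 0.849, -1.653]
contact_force: [1.2, 0.2, -0.6]
opening: 0.0002
```

Run:
```python
from h import *
s=get_state();print(s['position'],s['contact_force'],s['time_s'])
a=read_camera('scene')[:,:,::-1];b=read_camera('side')[:,:,::-1]
cv2.imwrite('pics/sc13.png',a)
cv2.imwrite('pics/s13.png',b)
p=cv2.resize(b[240:350,120:240],None,fx=5,fy=5,interpolation=2)
cv2.imwrite('pics/s13c.png',p)
a0=cv2.imread('pics/scene0.png')
for n,(x,y) in dict(tape=(164,264),oil=(177,305),driver=(272,322),roller=(394,254)).items():
    r=np.s_[y-22:y+22,x-40:x+40];print(n,np.abs(a[r].astype(int)-a0[r]).max(axis=2).__gt__(25).sum())
```

```text
[0.51847752 0.27044405 0.24830306] [ 1.16554189  0.22000928 -0.61580055] 16.75
tape 0
oil 0
driver 0
roller 0
```

View pics/sc13.png

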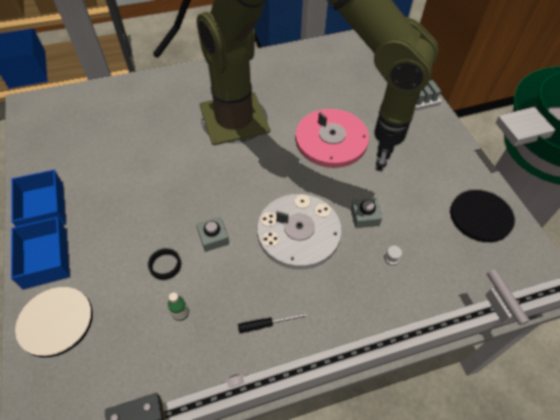

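View pics/s13c.png

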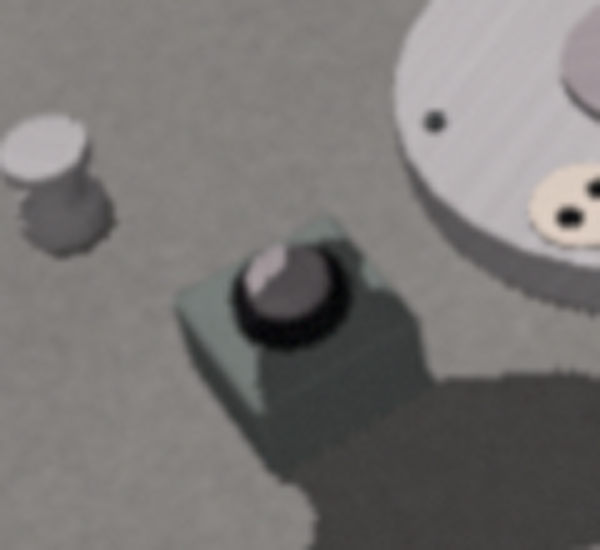

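The button is up again, visibly higher than when pressed. The tab points at the three-dot label, the bystanders have not changed, and the arm is clear.

```bash
python3 -c "
from cell import *
print(job_done())"
```

```text
the job is handed in; nothing more can be done
None
```

I pushed the tab on the aluminium selector round to the three-dot label with the closed fingertips. I then pressed the button on the box farthest from the base and retracted. I handed the job in at about 17 s of the 51 s allowed; it reports no verdict.

- **Tab:** the first push stopped about 4–5 mm short of the label's middle, as seen in all three cameras. After a 2.5 mm nudge, the wrist view puts it at about 0.95 rad against 0.97 rad for the label, so about 2 mm off. Wrist force readings stayed under about 3 N in every push reading.
- **Button:** I pressed until it met a hard stop at 22 N. By the readings, the fingertip was then at about 61 mm, where I expected 57 mm for fully down. I put that down to fingertip length and calibration. The side view showed the button down level with its housing, and clearly back up after I retracted.
- **Loose things:** the scene image showed no change at the tape roll, oil, driver or roller, and the arm was clear of everything.
- **Disagreement along the way:** one early wrist measurement was about 7 mm off because the arm was still settling. It agreed with the fixed cameras once I repeated it.

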